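# Clamp a bored block with a T-key down a deep shaft

### The arm

A 6-joint arm with a two-finger parallel gripper is mounted at the origin on a cart in front of the work surface, level with it; the furniture and walls round the work are solid. World frame = base frame: x ahead of the robot, y to its left, z up, the work surface at z = 0. Lengths are in m, angles in rad, forces in N, time in s.
With the tool pointing down it reaches from about 0.325 to 0.85 m from the base axis. Payload 15.5 kg.
Tool frame: the origin (TCP) lies on the centre line of the jaws, within the pads' length; the fingertips stand 25 mm ahead of it and the grasp point (between the pads) lies 6 mm ahead of it (bot.tip_extent is the z of the fingertips in the tool frame, in m); z points along the fingers, y is the line along which they close (so a half turn about z gives the same grasp; the last joint's range is limited). The gripper opens to 91 mm and grips with 3 to 60 N. Pads are 32 mm wide; open, the fingers measure 118 mm over their backs; the gripper's body (76 mm by 178 mm) begins 60 mm behind the grasp point.
Start: joints at [-1.393, 0.494, 1.345, -0, 1.302, -0.096], TCP at [0.169, -0.602, 0.213] pointing down, gripper open.
Joint ranges: [-2.91, 2.91], [-0.82, 2.16], [0.22, 2.67], [-1.22, 4.37], [0.12, 2.79], [-3.08, 3.08]. Speed limits (rad/s): [1.89, 1.89, 2.57, 3.01, 3.01, 3.01].

### API

Orientations are given as a unit quaternion [x, y, z, w].
In Python, from plant import sense, eyes, bot gives the robot as it stands.
- The arm moves only by the tool move_arm, never from a script. Its arguments are lists of equal length, an entry for each row: "claw": the opening in per cent of the stroke, from 0 (shut) to 100 (fully open); "dp": the shift along the world's x, y, z in mm, a list of three; "rot": the turn, a rotation vector about the world's x, y, z in rad, a list of three. A call has 1 to 5 rows; each row is the pose to reach, as a shift and turn from the pose commanded when the call began; what a row does not reach only later rows make up. A row lasts 1/10 s, in which the tool goes at most 50 mm and 8.59 degrees, less where a joint would pass 70% of its speed; a pose out of reach is approached as far as the arm can. A call with a gripper value outside its range is refused whole. The fingers move at their own pace and stop on an object; "force" is the grip in N (left out, the last holds). Time passes only in rows, so rows that repeat a pose let the fingers close. It gives the time, the measured TCP pose, the force, the opening and the grip force at its end, in the units of the state.
- sense(): the state, without advancing time (a new reading comes with each control period).
- eyes.capture(name): name is "side" or "top" or "wrist"; returns a dict with "pixels" (400x640x3 uint8, red, green, blue), "depth" (400x640 float32, m along the optical axis (not along the pixel's ray), 0 where there is no reading), "K" (3x3 intrinsics, pixels), "R" (3x3) and "t" (3): a world point X has camera coordinates R X + t; the wrist camera has in their place "hand_eye" (4x4, takes a point from camera to tool coordinates, whose origin is the TCP and whose axes are the flange's). Camera axes: x right, y down, z forward; pixel columns grow to the right and rows downward; lengths in m; the calibration is good to about 2 mm. The wrist camera is an equidistant fisheye: a pixel r from the principal point sees the ray r / f radians off the axis. A picture is of the moment at which its call begins: read the wrist's pose just before it.
- bot.sign_off(): hands the job in; it is judged then, once.
The state is a dict: "t": time; "joint_pos": joint angles; "joint_vel": joint speeds; "effort": joint torques, N m; "tool_pos": TCP position; "tool_rot": TCP orientation; "contact_force": force on the tool from outside, world axes, zero at the start; "ft_torque": the same for the moment, N m; "gripper_width": opening from 0.0 (shut) to 1.0 (fully open); "gripper_force": force on a finger pad.
Only numpy, scipy, OpenCV 4.12 (cv2) and the standard library are available. Lean on these libraries where they do the work, as an engineer would, in place of code of your own. Each camera call takes 0.05 s, during which the arm holds its last target. There are 200 camera calls.

### The job

Clamp the bored block in the blue fixture: take the red-handled T-key from its stand, lower it gently down the fixture's shaft until its square socket drops fully over the hidden square stem at the bottom (feel for the angle, do not force it), and turn it clockwise until the jaw has the block tight against the fixed stop. Then draw the key out, stand it upright, fully down, back in its stand and let go; leave the other loose things where they are.

Things in the scene. Friction and masses are not known exactly. Their poses are not given: they have to be found in the camera images.
- t_key: Steel T-key, red bar handle, 180 g, 145 mm long, starts in its stand. Origin: centre of its open lower end; z up the shank, x along the bar. Lower end: eight-sided socket, 27 mm across corners, with a square hole 13.6 mm wide (flats square to x and y), 18 mm deep. Press lightly, 3 to 8 N: over 32 N of contact (side wedging counts) before it has dropped is damage; so is overtightening (90 N, about 0.4 N m).
- key_bar (a point): Centre of the T-key's handle bar, 135 mm above the key's lower end; axes as the key's. The bar is 66 mm long (x), 14 mm thick (y), flat-sided, 20 mm tall; the shank below it is 12 mm thick.
- key_stand: Grey square stand block 62 x 62 x 64 mm on a dark 100 x 100 x 8 mm plate, fixed to the bench (at another place each time). Origin: centre of its underside. A round upright hole, 35 mm wide, mouth 72 mm and floor 8 mm above the bench, holds the key upright.
- stand_seat (a point): Centre of the floor of the stand's hole, 8 mm above the bench; the key's lower end rests here at the start and at the end.
- clamp_fixture: Fixture bolted to the bench (place and yaw differ each time). Origin: on its underside, below the work area; x across, y from shaft to fixed stop, z up. Dark plate 100 x 190 x 12 mm; blue tower 60 x 60 mm at y = -50 mm, top at 110 mm, with a round shaft 34 mm wide; sliding steel jaw; aluminium fixed stop, its face at y = +65.4 mm, top at 56 mm.
- shaft_mouth (a point): Centre of the shaft's mouth on the blue tower, 110 mm above the bench; axes as the fixture's. On the shaft's floor stands a brass square stem, 12 mm across flats, top chamfered 1.5 mm and 80 mm below this mouth. Its angle is unknown and differs each time, never squared up with the tower; the socket drops over it only within about 8 degrees of it (in any of four quarter turns).
- stem_seat (a point): On the shaft's axis, 14 mm above the bench: the key's lower end rests here when fully over the stem, 16 mm below the stem's top. Axes as the fixture's. Turned clockwise seen from above, the stem first has 7 to 53 degrees of free play (0.12 N m), then its cam closes the jaw by about 13 mm per radian (about 0.17 N m, rising steeply once the block is tight); tight after 55 to 101 degrees. It stays where left.
- clamp_jaw (a joint): Travel of the sliding jaw in m: 0 = drawn back, grows towards the block; it has the block tight at about 0.0114 and its end stop is at 0.012. It stays where it is left.
- workpiece: Loose grey bored steel block 44 x 52 x 43 mm, 350 g, on the fixture's base plate between jaw and fixed stop, with some mm of slack, 52 mm side along the fixture's y. Origin: centre of its underside.
- drive_ring_a: Black toothed ring, 63 mm wide, 22 mm tall, lying loose on the bench; origin: centre of its underside. Bystander.
- spanner_1: Chrome combination spanner, 126 mm long, lying loose on the bench; origin: centre of its underside. Bystander.
- brass_bush: Brass flange bush, 38 mm wide, 34 mm tall, standing loose on the bench; origin: centre of its underside. Bystander.
Things that resemble listed ones, but are neither listed nor needed, are in the scene too. What is shaped like the workpiece but turquoise is not meant.

How it is judged:
By the outcome, as a careful person would: the job done as asked, in the order asked, and still so for the second after the job is handed in, with the robot touching nothing.
It also fails if it takes over 72 s, if anything falls off the work surface, if the arm or the gripper's body presses on something with over 40 N, if the wrist force passes 120 N, or if a joint passes its speed limit or range.

## Working session

There is one attempt and no reset: what is moved stays moved. The work goes in short steps, Python scripts to look and compute and a tool call to move; the robot and the scene stay as the last step left them, time stands still between calls to the robot, and variables do not carry over. Pictures are saved under pics/ and viewed, at most 10 in all, crops included, and the job is handed in when it is done.

Besides the shell and the picture viewer there is one more tool, called after ">>>" in YAML: its name, and indented under it one key for each argument. move_arm: Moves the arm, as the interface text tells. Its arguments: {"type":"object","properties":{"claw":{"type":"array","items":{"type":"number"}},"dp":{"type":"array","items":{"type":"array","items":{"type":"number"}}},"rot":{"type":"array","items":{"type":"array","items":{"type":"number"}}},"force":{"type":"number"}},"required":["claw","dp","rot"]}

```bash
mkdir -p pics; cat > h.py <<'E'
import numpy as np, cv2
from plant import sense, eyes, bot
def grab(n):
    s=sense(); c=eyes.capture(n); np.savez(''+n+'.npz',**c,tp=s['tool_pos'],tr=s['tool_rot']); return c
def cloud(c):
    d=c['depth'];K=c['K'];v,u=np.mgrid[0:400,0:640]
    P=np.stack([(u-K[0,2])/K[0,0]*d,(v-K[1,2])/K[1,1]*d,d],-1)
    W=(P-c['t'])@c['R']; W[d==0]=np.nan; return W
E
python3 - <<'E'
from h import *
for n in('top','side'):
    c=grab(n); cv2.imwrite(f'pics/{n}0.png',c['pixels'][:,:,::-1])
    print(n,c['K'],c['R'],c['t'])
print(sense())
E
```

```text
top [[464.88791438   0.         329.32274168]
 [  0.         464.88791438 201.0557562 ]
 [  0.           0.           1.        ]] [[ 0.01949009 -0.99972959  0.01268399]
 [-0.9940479  -0.02073628 -0.10695222]
 [ 0.10718632 -0.01052399 -0.99418325]] [-0.11453572  0.54658088  1.50356123]
side [[519.52876975   0.         323.68071801]
 [  0.         519.52876975 198.90297516]
 [  0.           0.           1.        ]] [[-0.96074837 -0.27622886 -0.0256939 ]
 [-0.09318267  0.4085535  -0.90796532]
 [ 0.26130356 -0.86993198 -0.41825686]] [0.50046049 0.19485995 1.09871363]
{'t': 0.1, 'joint_pos': array([-1.39251629e+00,  4.94143050e-01,  1.34607969e+00,  2.06656452e-06,
        1.30248076e+00, -9.54915583e-02]), 'joint_vel': array([-5.20566780e-04, -2.57743268e-03, -1.92217192e-03, -4.61449444e-04,
        1.12260534e-03, -5.62166337e-05]), 'effort': array([ 3.51485342e-04, -8.80235410e+01, -3.82542551e+01,  7.08448235e-02,
        4.82841558e-02, -4.44874081e-05]), 'tool_pos': array([ 0.16892534, -0.6013811 ,  0.21268064]), 'tool_rot': array([ 9.90645644e-01,  1.36458417e-01, -2.19894484e-05, -5.54988577e-04]), 'contact_force': array([ 0.27361656,  0.12515464, -0.59287709]), 'ft_torque': array([ 0.01481416, -0.00534777, -0.00924302]), 'gripper_force': 0.0, 'gripper_width': 1.0022791357368872}
```

View pics/top0.png

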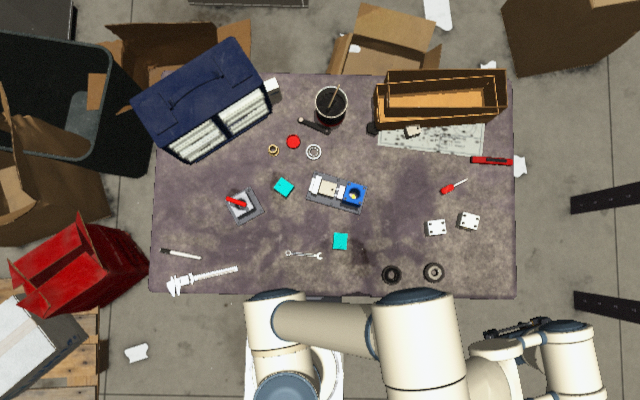

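View pics/side0.png

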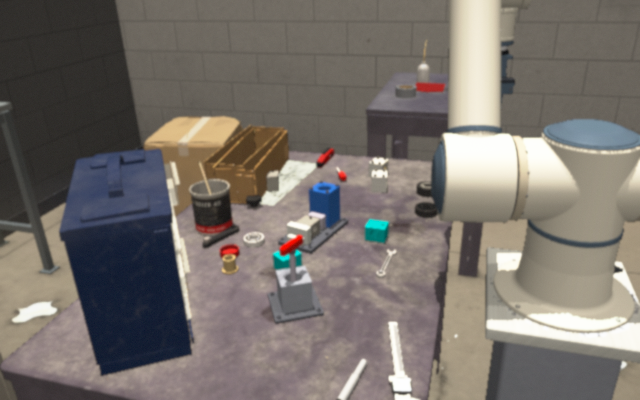

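Top view: the red T-key stands in the grey stand at (240,203), and the blue tower is at (354,194) with the jaw and block to its left. Red lookalikes: disc (293,142), screwdriver (453,187), red tool (490,160). Grey lookalikes of the block: (435,228), (468,221). The red bar on the stand at (237,202) is the one that matches the description. I'll measure it and check it in a crop.

```bash
cat > m.py <<'E'
from h import *
for n in('top','side'):
    c=dict(np.load(n+'.npz')); W=cloud(c); px=c['pixels'].astype(int); r,g,b=px[...,0],px[...,1],px[...,2]
    hsv=cv2.cvtColor(c['pixels'],cv2.COLOR_RGB2HSV)
    box=np.zeros((400,640),bool)
    if n=='top': box[180:225,215:270]=1
    else: box[225:300,265:320]=1
    red=box&(r>120)&(g<70)&(b<70)&(W[...,2]>.09)
    P=W[red]; print(n,'red',len(P),np.round(np.nanmedian(P,0),4),np.round(P.min(0),4),np.round(P.max(0),4))
    T=P[P[:,2]>P[:,2].max()-.012]
    rr=cv2.minAreaRect((T[:,:2]*1000).astype(np.float32)); print(rr)
    z=W[...,2]
    st=box&(abs(z-.072)<.005)&~red; 
    if st.sum()>10: print('stand',st.sum(),cv2.minAreaRect((W[st][:,:2]*1000).astype(np.float32)))
    st=box&(abs(z-.008)<.004)
    if st.sum()>10 and n=='top': print('plate',st.sum(),cv2.minAreaRect((W[st][:,:2]*1000).astype(np.float32)))
    bl=(hsv[...,0]>100)&(hsv[...,0]<125)&(hsv[...,1]>120)&(hsv[...,2]>70)&(abs(z-.110)<.006)&(W[...,0]>.3)&(W[...,1]<.15)
    print('tower',bl.sum(),cv2.minAreaRect((W[bl][:,:2]*1000).astype(np.float32)),W[bl].mean(0))
    if n=='top':
        fx=np.zeros((400,640),bool); fx[168:220,300:375]=1
        for zz,t in((.012,.005),(.043,.006),(.056,.004)):
            m=fx&(abs(z-zz)<t); print('fx',zz,m.sum(),cv2.minAreaRect((W[m][:,:2]*1000).astype(np.float32)))
c=np.load('top.npz')['pixels'][160:230,210:380,::-1]
cv2.imwrite('pics/crop1.png',cv2.resize(c,None,fx=4.6,fy=4.6,interpolation=cv2.INTER_CUBIC))
E
python3 m.py
```

```text
top red 86 [0.5277 0.1797 0.1513] [0.5149 0.1499 0.1446] [0.5422 0.2114 0.1579]
((528.8616333007812, 180.93917846679688), (63.99357223510742, 13.015055656433105), 70.76081085205078)
stand 219 ((527.7150268554688, 181.18124389648438), (63.16801452636719, 62.103607177734375), 30.76898765563965)
plate 473 ((542.5460815429688, 188.15138244628906), (148.441162109375, 180.52886962890625), 2.0248751640319824)
tower 230 ((566.0736694335938, -180.1050262451172), (58.967864990234375, 60.65928649902344), 74.10747528076172) [ 0.56540146 -0.17956666  0.1097805 ]
fx 0.012 702 ((576.4732055664062, -129.01541137695312), (241.3057861328125, 168.03248596191406), 88.80998229980469)
fx 0.043 116 ((576.31298828125, -124.94953918457031), (164.66806030273438, 51.77824020385742), 74.93566131591797)
fx 0.056 212 ((580.3944702148438, -125.50199127197266), (156.47561645507812, 59.17831039428711), 74.60662841796875)
side red 177 [0.5304 0.1928 0.1488] [0.5166 0.158  0.138 ] [0.5441 0.2146 0.1546]
((530.5801391601562, 185.83934020996094), (60.544700622558594, 12.965091705322266), 69.31248474121094)
stand 459 ((531.519287109375, 181.88192749023438), (62.69210433959961, 66.28569030761719), 31.621305465698242)
tower 199 ((568.1639404296875, -176.52658081054688), (61.05003356933594, 59.29275131225586), 76.2315902709961) [ 0.56759825 -0.17405844  0.10856106]
```

View pics/crop1.png

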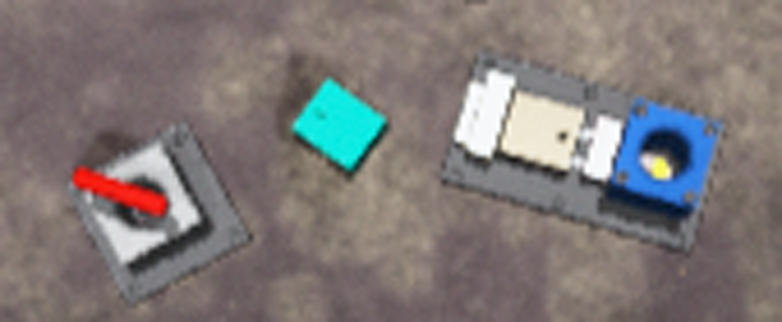

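Confirmed: the key stands in the grey stand with its bar centre at about (0.529, 0.181) and its bar yaw about 70.8°. The shaft is at about (0.566, -0.180). Next I go above the shaft to look for the stem angle.

>>> move_arm:
  claw: [100,100,100,100,100]
  dp:
    - [30,30,20]
    - [62,64,40]
    - [95,100,60]
    - [128,135,80]
    - [162,170,90]
  rot:
    - [0,0,0.137]
    - [0,0,0.274]
    - [0,0,0.411]
    - [0,0,0.548]
    - [0,0,0.685]

```text
t: 0.6
tool_pos: [0.3283, -0.4344, 0.3034]
tool_rot: [0.886, 0.464, 0.0, 0.001]
contact_force: [0.4, -0.2, -0.0]
gripper_width: 1.002
gripper_force: 0.0
```

>>> move_arm:
  claw: [100,100,100,100,100]
  dp:
    - [33,35,0]
    - [66,70,0]
    - [99,105,0]
    - [132,140,0]
    - [165,175,0]
  rot:
    - [0,0,0.137]
    - [0,0,0.274]
    - [0,0,0.274]
    - [0,0,0.274]
    - [0,0,0.274]

```text
t: 1.1
tool_pos: [0.4933, -0.2587, 0.3019]
tool_rot: [0.816, 0.578, -0.0, -0.0]
contact_force: [0.2, -1.9, 0.1]
gripper_width: 0.999
gripper_force: 0.0
```

>>> move_arm:
  claw: [100,100,100,100,100]
  dp:
    - [33,35,0]
    - [66,70,0]
    - [70,76,0]
    - [70,76,0]
    - [70,76,0]
  rot:
    - [0,0,0]
    - [0,0,0]
    - [0,0,0]
    - [0,0,0]
    - [0,0,0]

```text
t: 1.6
tool_pos: [0.5617, -0.1851, 0.3018]
tool_rot: [0.816, 0.578, -0.0, -0.0]
contact_force: [0.8, 0.5, 0.1]
gripper_width: 0.999
gripper_force: 0.0
```

```bash
python3 - <<'E'
from h import *
from scipy.spatial.transform import Rotation as Ro
c=grab('wrist'); s=sense(); print(s['tool_pos'],Ro.from_quat(s['tool_rot']).as_matrix().round(3),s['joint_pos'].round(3))
print(c['K'],c['hand_eye'].round(4))
cv2.imwrite('pics/w0.png',c['pixels'][:,:,::-1])
E
```

```text
[ 0.56152517 -0.18547631  0.30194459] [[ 0.333  0.943 -0.001]
 [ 0.943 -0.333 -0.   ]
 [-0.    -0.    -1.   ]] [-0.42   0.374  1.299 -0.     1.468 -0.081]
[[309.70691629   0.         317.95599177]
 [  0.         309.70691629 197.78365132]
 [  0.           0.           1.        ]] [[-1.000e-04 -9.547e-01 -2.975e-01  8.510e-02]
 [ 1.000e+00 -2.000e-04  3.000e-04 -3.000e-04]
 [-4.000e-04 -2.975e-01  9.547e-01 -1.715e-01]
 [ 0.000e+00  0.000e+00  0.000e+00  1.000e+00]]
```

View pics/w0.png

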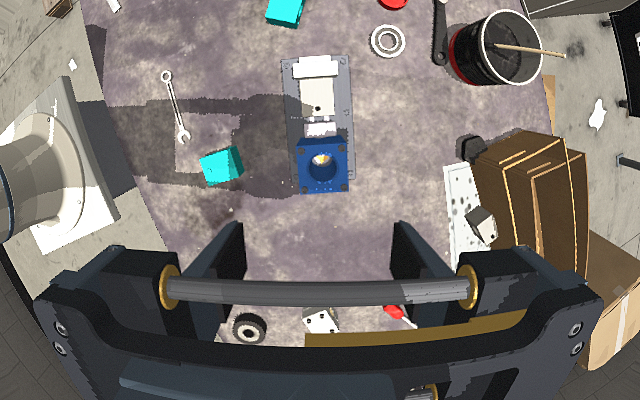

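Wrist view: the blue tower is at (323,168), with the brass stem visible deep in the bore at (322,160). I'll put the camera straight above the bore and low.

>>> move_arm:
  claw: [100,100,100,100,100]
  dp:
    - [-14,-38,-30]
    - [-24,-75,-60]
    - [-24,-75,-105]
    - [-24,-75,-150]
    - [-24,-75,-165]
  rot:
    - [0,0,0]
    - [0,0,0]
    - [0,0,0]
    - [0,0,0]
    - [0,0,0]

```text
t: 2.15
tool_pos: [0.5351, -0.26, 0.1331]
tool_rot: [0.817, 0.577, -0.001, -0.003]
contact_force: [-0.3, 0.9, 0.0]
gripper_width: 0.998
gripper_force: 0.0
```

>>> move_arm:
  claw: [100,100,100]
  dp:
    - [0,0,0]
    - [0,0,0]
    - [0,0,0]
  rot:
    - [0,0,0]
    - [0,0,0]
    - [0,0,0]

```text
t: 2.45
tool_pos: [0.5389, -0.2604, 0.1387]
tool_rot: [0.816, 0.578, 0.0, 0.001]
contact_force: [0.1, -0.2, 0.4]
gripper_width: 0.999
gripper_force: 0.0
```

```bash
cat >> h.py <<'E'
from scipy.spatial.transform import Rotation as Ro
def rays(c):
    K=c['K'];v,u=np.mgrid[0:400,0:640].astype(float)
    x=(u-K[0,2])/K[0,0];y=(v-K[1,2])/K[1,1];th=np.hypot(x,y)+1e-9
    s=np.sin(th)/th
    return np.stack([x*s,y*s,np.cos(th)],-1)
def wpose(c):
    R=Ro.from_quat(c['tr']).as_matrix();H=c['hand_eye']
    return R@H[:3,:3], R@H[:3,3]+c['tp']
def ortho(c,x0,y0,half,z,res):
    # rectified view of plane z, row ~ -x, col ~ -y (like the top camera)
    R,o=wpose(c);n=int(2*half/res)
    i,j=np.mgrid[0:n,0:n]
    P=np.stack([x0+half-i*res,y0+half-j*res,np.full(i.shape,z)],-1)
    q=(P-o)@R; th=np.arctan2(np.hypot(q[...,0],q[...,1]),q[...,2]);r=np.hypot(q[...,0],q[...,1])
    K=c['K'];m=np.stack([K[0,2]+K[0,0]*th*q[...,0]/r,K[1,2]+K[1,1]*th*q[...,1]/r],-1).astype(np.float32)
    return cv2.remap(c['pixels'],m[...,0],m[...,1],cv2.INTER_CUBIC)
E
python3 - <<'E'
from h import *
grab('wrist'); c=dict(np.load('wrist.npz')); print(c['tp'],wpose(c)[1])
a=ortho(c,.566,-.18,.045,.110,.0003); b=ortho(c,.566,-.18,.02,.030,.000133)
cv2.imwrite('pics/o1.png',np.hstack([cv2.resize(a,(400,400)),cv2.resize(b,(400,400))])[:,:,::-1])
W=rays(c);d=c['depth'];R,o=wpose(c);W=(W/W[...,2:]*d[...,None])@R.T+o
hsv=cv2.cvtColor(c['pixels'],cv2.COLOR_RGB2HSV)
bl=(hsv[...,0]>100)&(hsv[...,0]<125)&(hsv[...,1]>120)&(abs(W[...,2]-.11)<.004)&(d>0)
print(bl.sum(),cv2.minAreaRect((W[bl][:,:2]*1000).astype(np.float32)),np.median(W[bl][:,2]))
D=np.hypot(W[...,0]-.566,W[...,1]+.18)<.017
st=D&(abs(W[...,2]-.03)<.003)&(d>0)
print(st.sum(),cv2.minAreaRect((W[st][:,:2]*1000).astype(np.float32)),W[st].mean(0))
E
```

```text
[ 0.53888264 -0.26039142  0.13869985] [ 0.56651251 -0.17975984  0.3101068 ]
5751 ((569.17333984375, -178.76071166992188), (60.15597915649414, 60.22674560546875), 75.00910949707031) 0.10988207114403409
187 ((564.4863891601562, -179.83779907226562), (30.30120277404785, 24.84523582458496), 76.16670227050781) [ 0.56756939 -0.17988773  0.02961485]
```

View pics/o1.png

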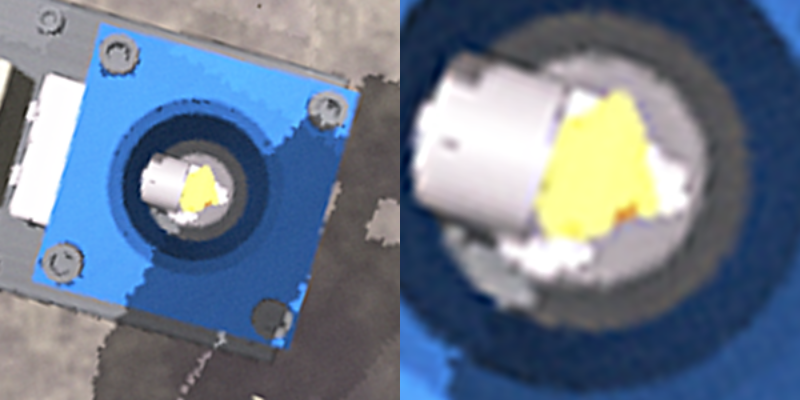

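The rectified view shows the tower (left), and in the bore a brass patch with a white cylinder lying beside or over it at left. I'll check the cylinder's depth.

```bash
python3 - <<'E'
from h import *
c=dict(np.load('wrist.npz'));d=c['depth']
W=rays(c);R,o=wpose(c);W=(W/W[...,2:]*d[...,None])@R.T+o
# grid of z (mm) in image pixels about the shaft
q=(np.array([.568,-.179,.03])-o)@R;th=np.arctan2(np.hypot(q[0],q[1]),q[2]);r=np.hypot(q[0],q[1])
u=c['K'][0,2]+309.7*th*q[0]/r;v=c['K'][1,2]+309.7*th*q[1]/r;print(u,v)
u,v=int(u),int(v)
np.set_printoptions(linewidth=250)
print((W[v-22:v+23:2,u-22:u+23:2,2]*1000).round(0).astype(int))
a=c['pixels'][v-24:v+25,u-24:u+25,::-1];cv2.imwrite('pics/z.png',cv2.resize(a,(588,588),interpolation=cv2.INTER_NEAREST))
E
```

```text
318.3439704113256 102.69970359978092
[[111 110 110 108 108 108  99  91  86  79  76  70  70  74  76  80  84  91 100 103 107 109 108]
 [310 109 109 108 100  94  83  72  67  60  53  48  51  53  55  60  65  76  84  89 100 108 107]
 [109 109 108  99  85  78  64  50  45  39  39  40  40  40  37  37  44  57  69  74  86 100 106]
 [108 109 103  86  70  63  42  36  37  39  40  41  41  38  37  37  19  35  51  59  74  89  97]
 [108 107  91  73  52  41  17  36  37  38  40  39  40  40  38  36  12  13  32  42  62  77  86]
 [110 105  85  65  40  17  11  35  37  39  40  40  40  39  38  38  11  11  13  33  54  71  81]
 [105  96  74  52  23  12  11  35  38  39  40  39  40  39  39  37  12  14  11  15  40  62  71]
 [102  78  65  34  11  13  12  34  37  40  40  41  41  41  39  37  32  12  13  12  28  53  63]
 [ 94  71  56  23  12  11  10  34  36  39  41  40  41  41  40  38  34  14  11  12  15  43  56]
 [ 90  64  48  11  12  12  14  34  36  30  29  31  29  30  29  14  15  14  11  10  11  37  51]
 [ 89 310  47  12  13  11  13  14  28  29  30  29  30  30  30  28  15  15  13  10  12  16  47]
 [ 90  62  44  13 
[... 422 characters left out ...]
4  15  13  10  12  12  29  42  68]
 [107  91  77  48  12  12  13  12  14  15  14  15  15  15  13  14  13  13  11  13  37  50  72]
 [109 101  90  64  37  21  13  11  13  10  14  14  14  15  12  11  12  11  11  26  53  65  85]
 [107 108 103  84  61  47  18  12  13  11  13  12  13  12  13  11  11  13  27  50  69  77  96]
 [109 109 109 100  81  70  50  30  11  11  11  13  12  13  13  13  25  42  51  69  86  93 107]
 [109 109 109 106  90  82  67  46  30  23  12  12  13  12  20  24  41  56  62  80  95 102 107]
 [109 111 109 108 106  96  89  74  65  60  49  46  45  48  54  58  68  79  86  96 107 107 108]
 [110 110 110 109 108 108 107  99  90  86  78  76  76  77  82  83  89 100 105 107 107 108 110]]
```

View pics/z.png

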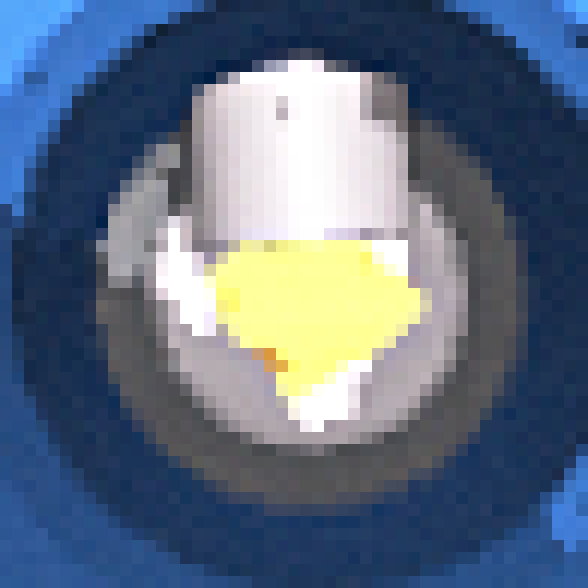

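A horizontal push rod from the jaw side (pixels 195–405, 60–240 in the zoom, z≈40 mm) covers part of the stem. The visible brass square has corners at about (295,400), (430,300) and (210,270). I'll fit the angle.

```bash
python3 - <<'E'
from h import *
c=dict(np.load('wrist.npz'));d=c['depth']
W=rays(c);R,o=wpose(c);W=(W/W[...,2:]*d[...,None])@R.T+o
z=W[...,2];p=c['pixels'].astype(int)
sh=np.hypot(W[...,0]-.568,W[...,1]+.179)<.016
r,g,b=p[...,0],p[...,1],p[...,2]
y=sh&(z<.034)&(r>200)&(g>150)&(b<200)
m=sh&(z<.034)&(z>.022)
for nm,M in(('yellow',y),('depth',m)):
    # neighbourhood: everything in the bore not rod
    dom=sh&(z<.0335); A=W[dom]; 
    # project onto plane z=.03
    k=((.03-o[2])/(A[:,2]-o[2]))[:,None]; A=o+(A-o)*k; I=M[dom]
    best=[]
    for side in(.0105,.012):
     for th in np.arange(0,90,1.):
      a=np.radians(th);ux=np.array([np.cos(a),np.sin(a)]);uy=np.array([-ux[1],ux[0]])
      for cx in np.arange(.562,.574,.0005):
       for cy in np.arange(-.186,-.173,.0005):
        q=A[:,:2]-[cx,cy];ins=np.maximum(abs(q@ux),abs(q@uy))<side/2
        best.append(((ins&I).sum()/(ins|I).sum(),side,th,cx,cy))
    best.sort(reverse=True); print(nm,I.sum(),np.array(best[:10]).round(4))
# mouth circle fit from dark/edge points: wall points by depth 60..100
w=(z>.05)&(z<.095)&(np.hypot(W[...,0]-.568,W[...,1]+.179)<.022)
P=W[w];s=np.linalg.lstsq(np.c_[2*P[:,:2],np.ones(len(P))],(P[:,:2]**2).sum(1),rcond=None)[0]
print('shaft',s[:2],np.sqrt(s[2]+s[0]**2+s[1]**2),len(P))
E
```

```text
yellow 167 [[ 8.837e-01  1.200e-02  1.400e+01  5.690e-01 -1.790e-01]
 [ 8.837e-01  1.200e-02  1.300e+01  5.690e-01 -1.790e-01]
 [ 8.837e-01  1.200e-02  1.200e+01  5.690e-01 -1.790e-01]
 [ 8.793e-01  1.200e-02  1.100e+01  5.690e-01 -1.790e-01]
 [ 8.786e-01  1.200e-02  1.500e+01  5.690e-01 -1.790e-01]
 [ 8.713e-01  1.200e-02  1.700e+01  5.690e-01 -1.785e-01]
 [ 8.706e-01  1.200e-02  1.600e+01  5.690e-01 -1.785e-01]
 [ 8.678e-01  1.200e-02  1.600e+01  5.690e-01 -1.790e-01]
 [ 8.678e-01  1.200e-02  1.000e+01  5.690e-01 -1.790e-01]
 [ 8.671e-01  1.200e-02  1.000e+01  5.695e-01 -1.790e-01]]
depth 180 [[ 8.352e-01  1.200e-02  2.100e+01  5.690e-01 -1.785e-01]
 [ 8.297e-01  1.200e-02  2.000e+01  5.690e-01 -1.785e-01]
 [ 8.297e-01  1.200e-02  1.900e+01  5.690e-01 -1.785e-01]
 [ 8.251e-01  1.200e-02  1.800e+01  5.690e-01 -1.785e-01]
 [ 8.242e-01  1.200e-02  2.200e+01  5.690e-01 -1.785e-01]
 [ 8.242e-01  1.200e-02  1.800e+01  5.695e-01 -1.785e-01]
 [ 8.242e-01  1.200e-02  1.400e+01  5.695e-01 -1.785e-01]
 [ 8.232e-01  1.200e-02  1.300e+01  5.695e-01 -1.785e-01]
 [ 8.216e-01  1.200e-02  1.800e+01  5.690e-01 -1.790e-01]
 [ 8.216e-01  1.200e-02  1.700e+01  5.690e-01 -1.790e-01]]
shaft [ 0.56910621 -0.17884354] 0.01689216019482015 582
```

The shaft axis is at (0.569, -0.179), with the stem at about 16° world (mod 90). Now on to the key.

>>> move_arm:
  claw: [100,100,100,100,100]
  dp:
    - [0,0,45]
    - [0,0,90]
    - [0,40,120]
    - [0,90,120]
    - [0,140,120]
  rot:
    - [0,0,0]
    - [0,0,0]
    - [0,0,0]
    - [0,0,0]
    - [0,0,0]

```text
t: 3.0
tool_pos: [0.5388, -0.1185, 0.2594]
tool_rot: [0.816, 0.578, 0.001, 0.002]
contact_force: [0.4, 0.2, -0.1]
gripper_width: 0.997
gripper_force: 0.0
```

>>> move_arm:
  claw: [100,100,100,100,100]
  dp:
    - [0,48,0]
    - [-10,96,0]
    - [-20,144,0]
    - [-30,192,0]
    - [-34,220,0]
  rot:
    - [0,0,0]
    - [0,0,0]
    - [0,0,0]
    - [0,0,0]
    - [0,0,0]

```text
t: 3.5
tool_pos: [0.5034, 0.1034, 0.2584]
tool_rot: [0.815, 0.579, 0.001, 0.0]
contact_force: [1.0, -0.8, -0.2]
gripper_width: 1.001
gripper_force: 0.0
```

>>> move_arm:
  claw: [100,100,100]
  dp:
    - [0,0,0]
    - [0,0,0]
    - [0,0,0]
  rot:
    - [0,0,0]
    - [0,0,0]
    - [0,0,0]

```text
t: 3.8
tool_pos: [0.5047, 0.0998, 0.2576]
tool_rot: [0.816, 0.578, 0.0, 0.0]
contact_force: [0.1, -0.0, -0.0]
gripper_width: 0.998
gripper_force: 0.0
```

```bash
cat > k.py <<'E'
from h import *
grab('wrist');c=dict(np.load('wrist.npz'));d=c['depth']
W=rays(c);R,o=wpose(c);W=(W/W[...,2:]*d[...,None])@R.T+o
p=c['pixels'].astype(int);r,g,b=p[...,0],p[...,1],p[...,2]
near=np.hypot(W[...,0]-.529,W[...,1]-.181)<.05
m=near&(r>100)&(g<.45*r)&(b<.45*r)&(W[...,2]>.148)
print(c['tp'],R.round(3)[:2],m.sum(),cv2.minAreaRect((W[m][:,:2]*1000).astype(np.float32)),W[m].mean(0))
st=near&(abs(W[...,2]-.072)<.003)
print(st.sum(),cv2.minAreaRect((W[st][:,:2]*1000).astype(np.float32)))
Q=W[m]; print('bar top plane', np.linalg.lstsq(np.c_[Q[:,:2]-Q[:,:2].mean(0),np.ones(len(Q))],Q[:,2],rcond=None)[0])
w=(W[...,2]>.03)&(W[...,2]<.066)&(np.hypot(W[...,0]-.529,W[...,1]-.181)<.021)&(np.hypot(W[...,0]-.529,W[...,1]-.181)>.0155)
P=W[w]
if len(P)>20:
 s=np.linalg.lstsq(np.c_[2*P[:,:2],np.ones(len(P))],(P[:,:2]**2).sum(1),rcond=None)[0]
 print('hole',s[:2],np.sqrt(s[2]+s[0]**2+s[1]**2),len(P))
E
python3 k.py
```

```text
[0.50470741 0.09983573 0.25761568] [[ 0.943 -0.317 -0.097]
 [-0.332 -0.9   -0.281]] 1042 ((530.8528442382812, 183.56045532226562), (64.32257080078125, 13.36552619934082), 70.6715087890625) [0.53126852 0.1836864  0.15287461]
1594 ((531.0819091796875, 183.34817504882812), (63.096290588378906, 62.96559524536133), 30.507919311523438)
bar top plane [ 0.11611748 -0.04973767  0.15287461]
hole [0.53098684 0.18303058] 0.017305874511265376 59
```

Bar centre (0.531, 0.1835), yaw 70.7°, concentric with the stand, so the key is upright. Now the grasp.

>>> move_arm:
  claw: [100,100,100,100,100]
  dp:
    - [14,42,0]
    - [26,83.5,0]
    - [26,83.5,-30]
    - [26,83.5,-65]
    - [26,83.5,-95]
  rot:
    - [0,0,0]
    - [0,0,0]
    - [0,0,0]
    - [0,0,0]
    - [0,0,0]

```text
t: 4.35
tool_pos: [0.5306, 0.1832, 0.1607]
tool_rot: [0.816, 0.578, -0.0, 0.0]
contact_force: [0.4, 0.7, -1.0]
gripper_width: 1.004
gripper_force: 0.0
```

>>> move_arm:
  claw: [100,60,30,10,5]
  dp:
    - [0,0,-13]
    - [0,0,-13]
    - [0,0,-13]
    - [0,0,-13]
    - [0,0,-13]
  rot:
    - [0,0,0]
    - [0,0,0]
    - [0,0,0]
    - [0,0,0]
    - [0,0,0]
  force: 50

```text
t: 4.85
tool_pos: [0.531, 0.184, 0.1501]
tool_rot: [0.816, 0.578, 0.001, 0.0]
contact_force: [-0.0, -0.1, 1.0]
gripper_width: 0.681
gripper_force: 0.0
```

>>> move_arm:
  claw: [5,5,5,5,5]
  dp:
    - [0,0,0]
    - [0,0,0]
    - [0,0,0]
    - [0,0,0]
    - [0,0,0]
  rot:
    - [0,0,0]
    - [0,0,0]
    - [0,0,0]
    - [0,0,0]
    - [0,0,0]

```text
t: 5.35
tool_pos: [0.5303, 0.184, 0.149]
tool_rot: [0.816, 0.578, -0.0, -0.0]
contact_force: [0.1, -0.4, -0.8]
gripper_width: 0.244
gripper_force: 0.0
```

```bash
python3 -c "
from plant import sense
s=sense();print({k:s[k] for k in('tool_pos','contact_force','ft_torque','gripper_force','gripper_width')})"
```

```text
{'tool_pos': array([0.53032724, 0.18401938, 0.14904004]), 'contact_force': array([ 0.11308497, -0.43078166, -0.7893782 ]), 'ft_torque': array([-0.00742582, -0.02619342,  0.03111475]), 'gripper_force': 0.0, 'gripper_width': 0.24424321431418153}
```

>>> move_arm:
  claw: [5,5,5,5,5]
  dp:
    - [0,0,0]
    - [0,0,0]
    - [0,0,0]
    - [0,0,0]
    - [0,0,0]
  rot:
    - [0,0,0]
    - [0,0,0]
    - [0,0,0]
    - [0,0,0]
    - [0,0,0]
  force: 50

```text
t: 5.85
tool_pos: [0.5303, 0.184, 0.149]
tool_rot: [0.816, 0.578, -0.0, -0.0]
contact_force: [0.2, -0.9, 0.7]
gripper_width: 0.142
gripper_force: 50.0
```

>>> move_arm:
  claw: [5,5,5,5,5]
  dp:
    - [0,0,5]
    - [0,0,20]
    - [0,0,40]
    - [0,0,65]
    - [0,0,85]
  rot:
    - [0,0,0]
    - [0,0,0]
    - [0,0,0]
    - [0,0,0]
    - [0,0,0]

```text
t: 6.35
tool_pos: [0.5304, 0.184, 0.2355]
tool_rot: [0.816, 0.578, 0.0, 0.0]
contact_force: [-0.2, 0.5, -1.6]
gripper_width: 0.143
gripper_force: 50.0
```

>>> move_arm:
  claw: [5,5,5]
  dp:
    - [0,0,30]
    - [0,0,30]
    - [0,0,30]
  rot:
    - [0,0,0]
    - [0,0,0]
    - [0,0,0]

```text
t: 6.65
tool_pos: [0.5304, 0.184, 0.2644]
tool_rot: [0.816, 0.578, 0.0, 0.0]
contact_force: [0.7, -0.0, -2.8]
gripper_width: 0.139
gripper_force: 50.0
```

```bash
cat > s.py <<'E'
from h import *
s=sense();R=Ro.from_quat(s['tool_rot']).as_matrix()
print(s['t'],'yaw',np.degrees(np.arctan2(R[1,0],R[0,0])).round(2),'j',s['joint_pos'].round(3))
for k in('tool_pos','contact_force','ft_torque'):print(k,s[k].round(4))
print(s['gripper_force'],s['gripper_width'])
E
python3 s.py; python3 - <<'E'
from h import *
c=grab('side');cv2.imwrite('pics/s1.png',cv2.resize(c['pixels'][130:330,180:420,::-1],(720,600)))
E
```

```text
6.65 yaw 70.63 j [0.228 0.356 1.432 0.    1.352 0.566]
tool_pos [0.5304 0.184  0.2644]
contact_force [ 0.7205 -0.028  -2.7682]
ft_torque [-0.0107 -0.0258  0.0135]
49.9925833940506 0.1394332170953244
```

View pics/s1.png

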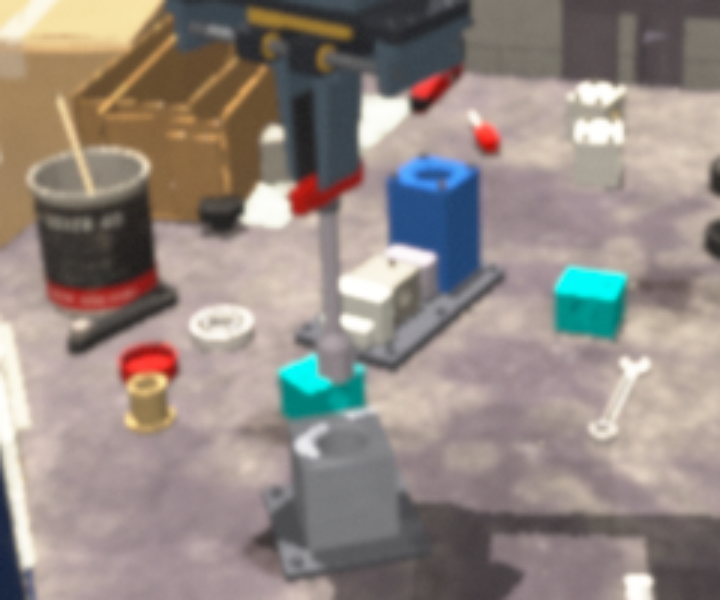

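The key hangs upright in the grip (socket at (337,350)). Carrying it over the shaft and turning to yaw 106°.

>>> move_arm:
  claw: [5,5,5,5,5]
  dp:
    - [0,-10,30]
    - [4,-50,35]
    - [9,-95,35]
    - [14,-140,35]
    - [19,-185,35]
  rot:
    - [0,0,0.1]
    - [0,0,0.2]
    - [0,0,0.3]
    - [0,0,0.4]
    - [0,0,0.5]

```text
t: 7.2
tool_pos: [0.5487, -0.0026, 0.2979]
tool_rot: [0.646, 0.763, -0.001, -0.001]
contact_force: [0.6, 1.4, -1.8]
gripper_width: 0.141
gripper_force: 50.0
```

>>> move_arm:
  claw: [5,5,5,5,5]
  dp:
    - [5,-45,0]
    - [10,-90,0]
    - [15,-130,0]
    - [19,-160,0]
    - [20,-178,0]
  rot:
    - [0,0,0.117]
    - [0,0,0.117]
    - [0,0,0.117]
    - [0,0,0.117]
    - [0,0,0.117]

```text
t: 7.7
tool_pos: [0.5689, -0.1812, 0.2975]
tool_rot: [0.603, 0.798, -0.0, -0.001]
contact_force: [0.7, -0.1, -2.8]
gripper_width: 0.143
gripper_force: 50.0
```

>>> move_arm:
  claw: [5,5,5,5]
  dp:
    - [0,0,0]
    - [0,0,0]
    - [0,0,0]
    - [0,0,0]
  rot:
    - [0,0,0]
    - [0,0,0]
    - [0,0,0]
    - [0,0,0]

```text
t: 8.1
tool_pos: [0.5693, -0.1779, 0.299]
tool_rot: [0.601, 0.799, 0.0, -0.0]
contact_force: [-0.9, 0.7, -2.1]
gripper_width: 0.143
gripper_force: 50.0
```

```bash
python3 s.py
```

```text
8.1 yaw 106.06 j [-0.403  0.384  1.292  0.     1.466 -0.683]
tool_pos [ 0.5693 -0.1779  0.299 ]
contact_force [-0.9392  0.6985 -2.1391]
ft_torque [ 0.014  -0.1274  0.0156]
49.99345064163208 0.1432616494733628
```

>>> move_arm:
  claw: [5,5,5,5,5]
  dp:
    - [0,-1,-20]
    - [0,-1,-40]
    - [0,-1,-45]
    - [0,-1,-50]
    - [0,-1,-55]
  rot:
    - [0,0,0]
    - [0,0,0]
    - [0,0,0]
    - [0,0,0]
    - [0,0,0]

```text
t: 8.6
tool_pos: [0.5698, -0.1799, 0.2445]
tool_rot: [0.602, 0.799, 0.0, 0.001]
contact_force: [-0.7, 0.0, -1.6]
gripper_width: 0.141
gripper_force: 50.0
```

>>> move_arm:
  claw: [5,5,5,5,5]
  dp:
    - [0,0,-12]
    - [0,0,-24]
    - [0,0,-36]
    - [0,0,-48]
    - [0,0,-56]
  rot:
    - [0,0,0]
    - [0,0,0]
    - [0,0,0]
    - [0,0,0]
    - [0,0,0]

```text
t: 9.1
tool_pos: [0.5689, -0.1798, 0.1865]
tool_rot: [0.602, 0.799, -0.0, -0.001]
contact_force: [0.0, -0.1, -1.3]
gripper_width: 0.14
gripper_force: 50.0
```

```bash
python3 s.py
```

```text
9.1 yaw 105.98 j [-0.406  0.481  1.45  -0.     1.212 -0.685]
tool_pos [ 0.5689 -0.1798  0.1865]
contact_force [ 0.0087 -0.1392 -1.2971]
ft_torque [ 0.062  -0.1131  0.0113]
49.99350607395172 0.1397995340596557
```

>>> move_arm:
  claw: [5,5,5,5,5]
  dp:
    - [0,0,-1.5]
    - [0,0,-3]
    - [0,0,-4.5]
    - [0,0,-6]
    - [0,0,-6]
  rot:
    - [0,0,0]
    - [0,0,0]
    - [0,0,0]
    - [0,0,0]
    - [0,0,0]

```text
t: 9.6
tool_pos: [0.5694, -0.18, 0.1821]
tool_rot: [0.602, 0.799, 0.0, 0.0]
contact_force: [0.1, 0.6, -2.9]
gripper_width: 0.141
gripper_force: 50.0
```

>>> move_arm:
  claw: [5,5,5,5]
  dp:
    - [0,0,-1]
    - [0,0,-2]
    - [0,0,-3]
    - [0,0,-3]
  rot:
    - [0,0,0]
    - [0,0,0]
    - [0,0,0]
    - [0,0,0]

```text
t: 10.0
tool_pos: [0.5693, -0.18, 0.1789]
tool_rot: [0.602, 0.799, -0.0, -0.0]
contact_force: [-0.1, -0.2, -1.4]
gripper_width: 0.141
gripper_force: 50.0
```

Now below the rod's top height with no contact, so the rod is no obstacle. Carrying on down.

>>> move_arm:
  claw: [5,5,5,5,5]
  dp:
    - [0,1,-1.5]
    - [0,1,-3]
    - [0,1,-4.5]
    - [0,1,-6]
    - [0,1,-6]
  rot:
    - [0,0,0]
    - [0,0,0]
    - [0,0,0]
    - [0,0,0]
    - [0,0,0]

```text
t: 10.5
tool_pos: [0.5692, -0.1789, 0.1728]
tool_rot: [0.602, 0.799, -0.0, -0.0]
contact_force: [0.1, 0.3, -1.0]
gripper_width: 0.137
gripper_force: 50.0
```

>>> move_arm:
  claw: [5,5,5,5]
  dp:
    - [0,0,-1]
    - [0,0,-2]
    - [0,0,-2.5]
    - [0,0,-2.5]
  rot:
    - [0,0,0]
    - [0,0,0]
    - [0,0,0]
    - [0,0,0]

```text
t: 10.9
tool_pos: [0.5693, -0.179, 0.1704]
tool_rot: [0.602, 0.799, -0.0, -0.0]
contact_force: [-0.6, -0.5, -2.2]
gripper_width: 0.143
gripper_force: 50.0
```

>>> move_arm:
  claw: [5,5,5]
  dp:
    - [0,0,-1]
    - [0,0,-1.5]
    - [0,0,-1.5]
  rot:
    - [0,0,0]
    - [0,0,0]
    - [0,0,0]

```text
t: 11.2
tool_pos: [0.5693, -0.179, 0.169]
tool_rot: [0.602, 0.799, -0.0, -0.0]
contact_force: [0.2, -0.1, -2.2]
gripper_width: 0.142
gripper_force: 50.0
```

>>> move_arm:
  claw: [5,5,5]
  dp:
    - [0,0,-0.5]
    - [0,0,-1]
    - [0,0,-1]
  rot:
    - [0,0,0]
    - [0,0,0]
    - [0,0,0]

```text
t: 11.5
tool_pos: [0.5692, -0.179, 0.1679]
tool_rot: [0.602, 0.799, -0.0, -0.0]
contact_force: [-0.1, -0.0, -1.7]
gripper_width: 0.142
gripper_force: 50.0
```

>>> move_arm:
  claw: [5,5,5,5]
  dp:
    - [0,0,-0.7]
    - [0,0,-1.4]
    - [0,0,-2]
    - [0,0,-2]
  rot:
    - [0,0,0]
    - [0,0,0]
    - [0,0,0]
    - [0,0,0]

```text
t: 11.9
tool_pos: [0.5693, -0.179, 0.1659]
tool_rot: [0.602, 0.799, -0.0, -0.0]
contact_force: [-0.4, 0.6, -2.4]
gripper_width: 0.142
gripper_force: 50.0
```

>>> move_arm:
  claw: [5,5,5,5,5]
  dp:
    - [0,0,-1.2]
    - [0,0,-2.4]
    - [0,0,-3.6]
    - [0,0,-4.8]
    - [0,0,-5]
  rot:
    - [0,0,0]
    - [0,0,0]
    - [0,0,0]
    - [0,0,0]
    - [0,0,0]

```text
t: 12.4
tool_pos: [0.5693, -0.179, 0.1608]
tool_rot: [0.602, 0.799, -0.0, -0.0]
contact_force: [-1.0, 0.5, -2.4]
gripper_width: 0.139
gripper_force: 50.0
```

>>> move_arm:
  claw: [5,5,5,5,5]
  dp:
    - [0,0,-1]
    - [0,0,-2]
    - [0,0,-3]
    - [0,0,-4]
    - [0,0,-4]
  rot:
    - [0,0,0]
    - [0,0,0]
    - [0,0,0]
    - [0,0,0]
    - [0,0,0]

```text
t: 12.9
tool_pos: [0.5693, -0.179, 0.1569]
tool_rot: [0.602, 0.799, -0.0, -0.0]
contact_force: [-0.4, -0.2, -2.4]
gripper_width: 0.146
gripper_force: 50.0
```

```bash
python3 s.py
```

```text
12.9 yaw 105.99 j [-0.405  0.513  1.485 -0.     1.144 -0.684]
tool_pos [ 0.5693 -0.179   0.1569]
contact_force [-0.3649 -0.1698 -2.447 ]
ft_torque [0.0024 0.0607 0.0228]
49.99430179595947 0.1463920281120072
```

Now the last few mm, until the floor is felt.

>>> move_arm:
  claw: [5,5,5,5]
  dp:
    - [0,0,-0.6]
    - [0,0,-1.2]
    - [0,0,-1.8]
    - [0,0,-1.8]
  rot:
    - [0,0,0]
    - [0,0,0]
    - [0,0,0]
    - [0,0,0]

```text
t: 13.3
tool_pos: [0.5693, -0.1789, 0.1551]
tool_rot: [0.602, 0.799, -0.0, -0.0]
contact_force: [0.3, -0.3, -2.5]
gripper_width: 0.142
gripper_force: 50.0
```

>>> move_arm:
  claw: [5,5,5]
  dp:
    - [0,0,-0.4]
    - [0,0,-0.4]
    - [0,0,-0.4]
  rot:
    - [0,0,0]
    - [0,0,0]
    - [0,0,0]

```text
t: 13.6
tool_pos: [0.5694, -0.179, 0.155]
tool_rot: [0.602, 0.799, 0.0, 0.0]
contact_force: [-0.5, 1.1, -0.7]
gripper_width: 0.145
gripper_force: 50.0
```

Seated at the expected depth. Now turning clockwise while watching the moment.

>>> move_arm:
  claw: [5,5,5,5,5]
  dp:
    - [0,0,0]
    - [0,0,0]
    - [0,0,0]
    - [0,0,0]
    - [0,0,0]
  rot:
    - [0,0,-0.07]
    - [0,0,-0.14]
    - [0,0,-0.21]
    - [0,0,-0.28]
    - [0,0,-0.35]

```text
t: 14.1
tool_pos: [0.5694, -0.179, 0.155]
tool_rot: [0.733, 0.681, 0.0, 0.0]
contact_force: [0.0, 0.3, 1.2]
gripper_width: 0.142
gripper_force: 50.0
```

```bash
python3 s.py
```

```text
14.1 yaw 85.77 j [-0.405  0.515  1.487  0.     1.14  -0.331]
tool_pos [ 0.5694 -0.179   0.155 ]
contact_force [0.0086 0.3036 1.2002]
ft_torque [0.2143 0.1468 0.1353]
50.004132986068726 0.14234943225935637
```

>>> move_arm:
  claw: [5,5,5,5,5]
  dp:
    - [0,0,0]
    - [0,0,0]
    - [0,0,0]
    - [0,0,0]
    - [0,0,0]
  rot:
    - [0,0,-0.07]
    - [0,0,-0.14]
    - [0,0,-0.21]
    - [0,0,-0.28]
    - [0,0,-0.35]

```text
t: 14.6
tool_pos: [0.5695, -0.1789, 0.155]
tool_rot: [0.84, 0.543, 0.0, 0.0]
contact_force: [-0.3, 0.7, 0.3]
gripper_width: 0.14
gripper_force: 50.0
```

```bash
python3 s.py
```

```text
14.6 yaw 65.72 j [-0.405  0.515  1.487  0.     1.14   0.019]
tool_pos [ 0.5695 -0.1789  0.155 ]
contact_force [-0.2838  0.7085  0.2812]
ft_torque [0.23   0.0162 0.1661]
50.01212239265442 0.139986370285213
```

The moment is 0.12–0.17 N m as described, so the stem is engaged and turning. Smaller steps now.

>>> move_arm:
  claw: [5,5,5,5]
  dp:
    - [0,0,0]
    - [0,0,0]
    - [0,0,0]
    - [0,0,0]
  rot:
    - [0,0,-0.06]
    - [0,0,-0.12]
    - [0,0,-0.18]
    - [0,0,-0.24]

```text
t: 15.0
tool_pos: [0.5695, -0.1789, 0.155]
tool_rot: [0.899, 0.438, 0.0, 0.0]
contact_force: [0.9, 0.9, 0.8]
gripper_width: 0.145
gripper_force: 50.0
```

```bash
python3 s.py; python3 - <<'E'
from h import *
grab('top')
E
```

```text
15.0 yaw 52.0 j [-0.404  0.515  1.487  0.     1.139  0.259]
tool_pos [ 0.5695 -0.1789  0.155 ]
contact_force [0.8669 0.9062 0.7856]
ft_torque [ 0.219  -0.023   0.1281]
50.01296818256378 0.1448564500499604
```

>>> move_arm:
  claw: [5,5,5]
  dp:
    - [0,0,0]
    - [0,0,0]
    - [0,0,0]
  rot:
    - [0,0,-0.04]
    - [0,0,-0.08]
    - [0,0,-0.12]

```text
t: 15.35
tool_pos: [0.5695, -0.179, 0.155]
tool_rot: [0.923, 0.385, 0.0, 0.0]
contact_force: [-0.4, 0.9, 0.7]
gripper_width: 0.145
gripper_force: 50.0
```

```bash
python3 s.py
```

```text
15.35 yaw 45.24 j [-0.405  0.515  1.487  0.     1.139  0.377]
tool_pos [ 0.5695 -0.179   0.155 ]
contact_force [-0.4499  0.8952  0.6594]
ft_torque [ 0.2165 -0.0453  0.1904]
50.013397336006165 0.14494265191434355
```

```bash
cat > j.py <<'E'
from h import *
grab('wrist');c=dict(np.load('wrist.npz'));d=c['depth']
W=rays(c);R,o=wpose(c);W=(W/W[...,2:]*d[...,None])@R.T+o
a=np.radians(75);y=np.array([np.cos(a),np.sin(a)]);x=np.array([y[1],-y[0]])
q=W[...,:2]-[.5692,-.1789];Y=q@y*1000-50;X=q@x*1000
for xl in(-8,0,8):
  out=[]
  for yy in np.arange(-22,76,2.):
    m=(abs(X-xl)<4)&(abs(Y-yy)<=1)&(d>0)
    out.append(f"{yy:.0f}:{np.median(W[m][:,2])*1000:.0f}/{int(c['pixels'][m].mean())}" if m.sum()>1 else f"{yy:.0f}:-")
  print(xl,' '.join(out))
E
python3 j.py
```

```text
-8 -22:110/89 -20:108/61 -18:276/57 -16:274/51 -14:272/45 -12:258/43 -10:258/51 -8:258/57 -6:258/58 -4:258/54 -2:250/38 0:247/72 2:49/154 4:49/154 6:49/159 8:49/142 10:40/91 12:52/140 14:52/138 16:52/134 18:52/135 20:52/133 22:52/131 24:52/135 26:52/135 28:52/135 30:52/135 32:52/136 34:52/137 36:52/136 38:52/134 40:52/171 42:52/207 44:52/238 46:52/236 48:52/236 50:52/236 52:52/235 54:52/236 56:52/236 58:52/236 60:52/237 62:52/229 64:50/91 66:51/146 68:56/255 70:56/254 72:56/254 74:56/254
0 -22:269/54 -20:273/51 -18:273/45 -16:258/53 -14:258/55 -12:258/51 -10:258/51 -8:257/45 -6:251/38 -4:250/38 -2:242/85 0:49/160 2:49/157 4:49/156 6:49/161 8:49/145 10:36/93 12:52/124 14:52/136 16:52/136 18:52/107 20:54/54 22:55/46 24:55/63 26:52/135 28:52/136 30:52/135 32:52/135 34:52/164 36:52/209 38:52/222 40:52/238 42:52/238 44:52/237 46:52/238 48:52/237 50:52/236 52:52/237 54:52/237 56:52/237 58:52/237 60:52/238 62:52/226 64:47/104 66:53/147 68:56/255 70:56/254 72:56/254 74:56/255
8 -22:275/55 -20:153/71 -18:251/77 -16:255/72 -14:254/65 -12:257/43 -10:252/38 -8:249/44 -6:49/225 -4:49/246 -2:49/242 0:49/239 2:49/229 4:49/214 6:49/226 8:48/194 10:37/102 12:52/111 14:52/135 16:52/133 18:52/135 20:52/136 22:52/136 24:52/135 26:52/135 28:52/135 30:52/137 32:52/197 34:52/231 36:52/238 38:52/238 40:52/238 42:52/238 44:52/238 46:52/238 48:52/239 50:52/238 52:52/238 54:52/238 56:52/239 58:52/238 60:52/239 62:52/225 64:51/115 66:51/136 68:56/255 70:56/255 72:56/255 74:56/255
```

Jaw face at y≈9 mm and block at 11.5–63.3 mm, so about 4 mm remain (≈0.3 rad).

>>> move_arm:
  claw: [5,5,5,5]
  dp:
    - [0,0,0]
    - [0,0,0]
    - [0,0,0]
    - [0,0,0]
  rot:
    - [0,0,-0.05]
    - [0,0,-0.1]
    - [0,0,-0.15]
    - [0,0,-0.2]

```text
t: 15.8
tool_pos: [0.5695, -0.179, 0.1549]
tool_rot: [0.957, 0.291, 0.0, 0.0]
contact_force: [0.1, 0.9, 0.1]
gripper_width: 0.141
gripper_force: 50.0
```

```bash
python3 s.py; sed -i 's/np.arange(-22,76,2.)/np.r_[6:16:1.,60:70:1.]/;s/<=1)/<=.5)/' j.py; python3 j.py
```

```text
15.8 yaw 33.8 j [-0.405  0.515  1.487  0.     1.139  0.576]
tool_pos [ 0.5695 -0.179   0.1549]
contact_force [0.0964 0.9055 0.1484]
ft_torque [ 0.17   -0.0529  0.2553]
50.021517276763916 0.14137630826418968
-8 6:50/127 7:49/156 8:49/159 9:49/161 10:49/159 11:48/145 12:51/114 13:52/128 14:52/149 15:52/135 60:53/235 61:52/236 62:52/242 63:51/218 64:- 65:47/100 66:54/173 67:56/255 68:56/255 69:55/255
0 6:49/156 7:49/159 8:49/160 9:49/173 10:49/192 11:48/203 12:50/100 13:52/126 14:51/138 15:52/137 60:52/236 61:52/237 62:52/242 63:52/234 64:- 65:50/95 66:54/176 67:56/255 68:56/255 69:56/255
8 6:49/231 7:49/232 8:49/240 9:49/238 10:49/236 11:48/181 12:51/98 13:51/122 14:52/139 15:52/136 60:52/236 61:52/239 62:52/243 63:52/197 64:- 65:46/100 66:51/140 67:55/253 68:57/255 69:56/255
```

The jaw now touches the block and about 1.5–2 mm remain at the stop. Fine steps now.

>>> move_arm:
  claw: [5,5,5]
  dp:
    - [0,0,0]
    - [0,0,0]
    - [0,0,0]
  rot:
    - [0,0,-0.03]
    - [0,0,-0.06]
    - [0,0,-0.06]

```text
t: 16.15
tool_pos: [0.5695, -0.179, 0.1549]
tool_rot: [0.965, 0.262, 0.0, 0.0]
contact_force: [1.3, 1.1, 2.2]
gripper_width: 0.14
gripper_force: 50.0
```

```bash
python3 s.py; python3 j.py
```

```text
16.15 yaw 30.32 j [-0.405  0.515  1.487  0.     1.139  0.637]
tool_pos [ 0.5695 -0.179   0.1549]
contact_force [1.3249 1.0991 2.1573]
ft_torque [ 0.2528 -0.084   0.1851]
50.0112909078598 0.14034133691041423
-8 6:249/90 7:250/87 8:249/92 9:248/86 10:49/153 11:49/191 12:49/149 13:48/80 14:52/131 15:52/136 60:52/234 61:52/234 62:52/236 63:52/241 64:51/207 65:52/119 66:54/177 67:56/254 68:56/255 69:56/254
0 6:49/156 7:49/156 8:49/157 9:49/157 10:49/191 11:48/187 12:48/131 13:51/98 14:52/130 15:51/139 60:52/234 61:52/235 62:52/237 63:52/242 64:51/197 65:51/88 66:55/195 67:56/255 68:56/255 69:57/254
8 6:49/223 7:49/240 8:49/228 9:49/245 10:49/233 11:49/204 12:49/125 13:51/95 14:52/127 15:52/137 60:52/236 61:52/235 62:52/238 63:52/242 64:52/196 65:51/88 66:55/202 67:56/255 68:56/255 69:56/255
```

>>> move_arm:
  claw: [5,5,5]
  dp:
    - [0,0,0]
    - [0,0,0]
    - [0,0,0]
  rot:
    - [0,0,-0.02]
    - [0,0,-0.03]
    - [0,0,-0.03]

```text
t: 16.5
tool_pos: [0.5694, -0.179, 0.1549]
tool_rot: [0.969, 0.247, 0.0, 0.0]
contact_force: [1.0, 0.5, 2.3]
gripper_width: 0.145
gripper_force: 50.0
```

```bash
python3 s.py
```

```text
16.5 yaw 28.61 j [-0.405  0.515  1.487  0.     1.139  0.667]
tool_pos [ 0.5694 -0.179   0.1549]
contact_force [1.01   0.4645 2.2608]
ft_torque [ 0.2163 -0.1782  0.1993]
50.01636743545532 0.1445988382378436
```

>>> move_arm:
  claw: [5,5,5]
  dp:
    - [0,0,0]
    - [0,0,0]
    - [0,0,0]
  rot:
    - [0,0,-0.02]
    - [0,0,-0.03]
    - [0,0,-0.03]

```text
t: 16.8
tool_pos: [0.5694, -0.179, 0.1549]
tool_rot: [0.973, 0.232, 0.0, 0.0]
contact_force: [0.3, 0.9, 2.8]
gripper_width: 0.141
gripper_force: 50.0
```

```bash
python3 s.py; python3 j.py
```

```text
16.8 yaw 26.89 j [-0.405  0.515  1.487  0.     1.139  0.697]
tool_pos [ 0.5694 -0.179   0.1549]
contact_force [0.2511 0.8705 2.7592]
ft_torque [ 0.146  -0.1841  0.2117]
50.018041133880615 0.14100640319903512
-8 6:250/88 7:250/88 8:250/89 9:250/89 10:250/91 11:249/94 12:249/97 13:248/80 14:52/82 15:52/135 60:52/234 61:52/234 62:52/234 63:52/237 64:52/235 65:52/143 66:54/180 67:56/255 68:55/255 69:56/254
0 6:49/148 7:49/146 8:49/156 9:50/156 10:50/188 11:49/201 12:48/164 13:49/110 14:52/101 15:52/138 60:51/234 61:52/234 62:52/235 63:51/238 64:52/236 65:52/139 66:55/200 67:56/254 68:56/255 69:56/254
8 6:49/239 7:49/225 8:49/238 9:49/232 10:49/238 11:49/206 12:49/172 13:48/110 14:52/98 15:52/133 60:52/235 61:52/236 62:52/235 63:52/239 64:52/240 65:52/147 66:55/189 67:56/249 68:56/255 69:56/255
```

>>> move_arm:
  claw: [5,5,5]
  dp:
    - [0,0,0]
    - [0,0,0]
    - [0,0,0]
  rot:
    - [0,0,-0.01]
    - [0,0,-0.02]
    - [0,0,-0.02]

```text
t: 17.15
tool_pos: [0.5694, -0.179, 0.1549]
tool_rot: [0.975, 0.223, 0.0, 0.0]
contact_force: [-0.3, 0.5, 4.7]
gripper_width: 0.143
gripper_force: 50.0
```

```bash
python3 s.py
```

```text
17.15 yaw 25.74 j [-0.405  0.515  1.487  0.     1.139  0.717]
tool_pos [ 0.5694 -0.179   0.1549]
contact_force [-0.3308  0.4965  4.6995]
ft_torque [ 0.2128 -0.1925  0.2455]
50.03064036369324 0.14287886347680337
```

>>> move_arm:
  claw: [5,5]
  dp:
    - [0,0,0.3]
    - [0,0,0.3]
  rot:
    - [0,0,-0.015]
    - [0,0,-0.015]

```text
t: 17.35
tool_pos: [0.5692, -0.1789, 0.1549]
tool_rot: [0.977, 0.215, -0.0, -0.0]
contact_force: [1.6, 1.3, -0.3]
gripper_width: 0.144
gripper_force: 50.0
```

```bash
python3 s.py|sed -n '1p;4p'; python3 j.py|tail -2;python3 s.py|sed -n '4p'
```

```text
17.35 yaw 24.86 j [-0.405  0.515  1.487 -0.     1.14   0.732]
ft_torque [ 0.2003 -0.2778  0.2832]
0 6:249/87 7:247/104 8:49/156 9:49/158 10:49/179 11:49/182 12:49/169 13:48/114 14:51/100 15:52/137 60:52/234 61:52/234 62:52/233 63:52/237 64:52/235 65:52/143 66:54/187 67:56/255 68:56/255 69:56/255
8 6:49/230 7:50/218 8:49/236 9:49/233 10:48/246 11:49/211 12:49/168 13:48/110 14:51/98 15:52/136 60:52/235 61:52/234 62:52/235 63:52/237 64:52/239 65:52/145 66:55/199 67:56/255 68:56/255 69:56/254
ft_torque [ 0.2179 -0.2434  0.2484]
```

>>> move_arm:
  claw: [5,5]
  dp:
    - [0,0,0]
    - [0,0,0]
  rot:
    - [0,0,-0.015]
    - [0,0,-0.015]

```text
t: 17.6
tool_pos: [0.5692, -0.179, 0.155]
tool_rot: [0.978, 0.208, -0.0, -0.0]
contact_force: [0.8, 1.4, -0.9]
gripper_width: 0.142
gripper_force: 50.0
```

```bash
python3 s.py|sed -n '1p;4p'
```

```text
17.6 yaw 24.0 j [-0.405  0.515  1.487  0.     1.14   0.747]
ft_torque [ 0.1959 -0.2219  0.4059]
```

The moment jumped steeply while the picture no longer changes, so it is tight. I'll back off within the socket's play to free the key, then lift.

>>> move_arm:
  claw: [5,5,5,5]
  dp:
    - [0,0,0]
    - [0,0,0]
    - [0,0,0]
    - [0,0,0]
  rot:
    - [0,0,0.05]
    - [0,0,0.1]
    - [0,0,0.13]
    - [0,0,0.13]

```text
t: 18.0
tool_pos: [0.5692, -0.179, 0.155]
tool_rot: [0.962, 0.272, -0.0, -0.0]
contact_force: [0.8, 0.4, -1.5]
gripper_width: 0.14
gripper_force: 50.0
```

```bash
python3 s.py; python3 j.py
```

```text
18.0 yaw 31.52 j [-0.405  0.515  1.487 -0.     1.14   0.616]
tool_pos [ 0.5692 -0.179   0.155 ]
contact_force [ 0.8359  0.4415 -1.5369]
ft_torque [ 0.1565 -0.1355  0.0555]
49.9930214881897 0.14041307037292003
-8 6:249/91 7:249/82 8:50/126 9:50/154 10:49/162 11:49/197 12:49/179 13:49/123 14:52/101 15:52/134 60:52/235 61:52/234 62:52/235 63:52/238 64:51/240 65:52/142 66:55/209 67:56/254 68:56/255 69:56/254
0 6:49/159 7:49/156 8:50/155 9:48/175 10:49/194 11:49/186 12:49/157 13:48/109 14:52/107 15:52/135 60:52/235 61:52/235 62:52/235 63:52/238 64:52/241 65:52/139 66:55/202 67:56/255 68:56/255 69:55/255
8 6:49/221 7:48/235 8:49/230 9:48/235 10:49/244 11:48/220 12:49/176 13:48/100 14:51/107 15:52/135 60:52/236 61:52/236 62:52/236 63:52/239 64:52/234 65:53/132 66:55/219 67:56/255 68:56/255 69:56/255
```

The block is tight, with the jaw face and stop both in contact, and the key is free. Drawing it out.

>>> move_arm:
  claw: [5,5,5,5,5]
  dp:
    - [0,0,3]
    - [0,0,8]
    - [0,0,14]
    - [0,0,20]
    - [0,0,28]
  rot:
    - [0,0,0]
    - [0,0,0]
    - [0,0,0]
    - [0,0,0]
    - [0,0,0]

```text
t: 18.55
tool_pos: [0.5693, -0.179, 0.1837]
tool_rot: [0.962, 0.271, -0.0, 0.0]
contact_force: [-0.2, -0.3, -1.3]
gripper_width: 0.14
gripper_force: 50.0
```

>>> move_arm:
  claw: [5,5,5,5,5]
  dp:
    - [0,0,20]
    - [0,0,42]
    - [0,0,67]
    - [0,0,92]
    - [0,0,112]
  rot:
    - [0,0,0]
    - [0,0,0]
    - [0,0,0]
    - [0,0,0]
    - [0,0,0]

```text
t: 19.05
tool_pos: [0.5694, -0.1791, 0.2973]
tool_rot: [0.962, 0.271, 0.001, 0.001]
contact_force: [-0.2, 0.3, -2.7]
gripper_width: 0.142
gripper_force: 50.0
```

```bash
python3 s.py
```

```text
19.05 yaw 31.5 j [-0.405  0.385  1.295 -0.     1.46   0.616]
tool_pos [ 0.5694 -0.1791  0.2973]
contact_force [-0.2114  0.3153 -2.7043]
ft_torque [-0.0221 -0.0555 -0.0093]
49.99356508255005 0.1421532160231503
```

>>> move_arm:
  claw: [5,5,5,5,5]
  dp:
    - [-3,30,0]
    - [-8,75,0]
    - [-13,120,0]
    - [-18,165,0]
    - [-23,210,0]
  rot:
    - [0,0,0.13]
    - [0,0,0.26]
    - [0,0,0.39]
    - [0,0,0.52]
    - [0,0,0.6]

```text
t: 19.55
tool_pos: [0.5458, 0.0326, 0.2959]
tool_rot: [0.838, 0.546, 0.0, 0.0]
contact_force: [0.8, -0.3, -1.6]
gripper_width: 0.145
gripper_force: 50.0
```

>>> move_arm:
  claw: [5,5,5,5,5]
  dp:
    - [-5,45,0]
    - [-9,90,0]
    - [-13,125,0]
    - [-15,145,0]
    - [-16,153,0]
  rot:
    - [0,0,0.082]
    - [0,0,0.082]
    - [0,0,0.082]
    - [0,0,0.082]
    - [0,0,0.082]

```text
t: 20.05
tool_pos: [0.5299, 0.1859, 0.2957]
tool_rot: [0.816, 0.579, 0.0, -0.0]
contact_force: [0.9, 0.3, -2.1]
gripper_width: 0.142
gripper_force: 50.0
```

>>> move_arm:
  claw: [5,5,5,5]
  dp:
    - [0,0,0]
    - [0,0,0]
    - [0,0,0]
    - [0,0,0]
  rot:
    - [0,0,0]
    - [0,0,0]
    - [0,0,0]
    - [0,0,0]

```text
t: 20.45
tool_pos: [0.5305, 0.1831, 0.2952]
tool_rot: [0.817, 0.577, -0.0, 0.0]
contact_force: [1.0, 0.2, -1.8]
gripper_width: 0.144
gripper_force: 50.0
```

```bash
python3 s.py
```

```text
20.45 yaw 70.51 j [ 0.226  0.332  1.383 -0.     1.426  0.566]
tool_pos [0.5305 0.1831 0.2952]
contact_force [ 0.9659  0.2153 -1.8374]
ft_torque [ 0.0014 -0.0856 -0.0335]
49.99347746372223 0.14356849530342636
```

Lowering into the stand; the key's end meets the floor at TCP z≈0.149.

>>> move_arm:
  claw: [5,5,5,5,5]
  dp:
    - [0,0.5,-30]
    - [0,0.5,-60]
    - [0,0.5,-72]
    - [0,0.5,-85]
    - [0,0.5,-100]
  rot:
    - [0,0,0]
    - [0,0,0]
    - [0,0,0]
    - [0,0,0]
    - [0,0,0]

```text
t: 20.95
tool_pos: [0.5309, 0.1842, 0.1954]
tool_rot: [0.816, 0.577, 0.0, 0.0]
contact_force: [-0.2, -0.3, -2.2]
gripper_width: 0.137
gripper_force: 50.0
```

>>> move_arm:
  claw: [5,5,5,5,5]
  dp:
    - [0,0,-15]
    - [0,0,-30]
    - [0,0,-40]
    - [0,0,-43]
    - [0,0,-43]
  rot:
    - [0,0,0]
    - [0,0,0]
    - [0,0,0]
    - [0,0,0]
    - [0,0,0]

```text
t: 21.45
tool_pos: [0.5305, 0.1844, 0.1523]
tool_rot: [0.816, 0.578, -0.0, -0.0]
contact_force: [0.3, 0.2, -1.8]
gripper_width: 0.141
gripper_force: 50.0
```

```bash
python3 s.py
```

```text
21.45 yaw 70.57 j [ 0.228  0.473  1.578 -0.     1.091  0.567]
tool_pos [0.5305 0.1844 0.1523]
contact_force [ 0.259   0.1627 -1.8247]
ft_torque [-0.0667 -0.0636  0.0544]
49.99373495578766 0.14127170181906845
```

>>> move_arm:
  claw: [5,5,5,5,5]
  dp:
    - [0,-0.4,-1]
    - [0,-0.4,-2]
    - [0,-0.4,-3]
    - [0,-0.4,-3.5]
    - [0,-0.4,-3.5]
  rot:
    - [0,0,0]
    - [0,0,0]
    - [0,0,0]
    - [0,0,0]
    - [0,0,0]

```text
t: 21.95
tool_pos: [0.5307, 0.1842, 0.149]
tool_rot: [0.816, 0.578, 0.0, 0.0]
contact_force: [-0.3, -0.8, 2.4]
gripper_width: 0.143
gripper_force: 50.0
```

```bash
python3 s.py
```

```text
21.95 yaw 70.58 j [ 0.228  0.477  1.582 -0.     1.082  0.567]
tool_pos [0.5307 0.1842 0.149 ]
contact_force [-0.2974 -0.7985  2.3894]
ft_torque [-0.0815 -0.0717 -0.0791]
50.00006318092346 0.14305988813714574
```

On the floor (light upward force). Opening, then up.

>>> move_arm:
  claw: [20,30,45,60,80]
  dp:
    - [0,0,0]
    - [0,0,0]
    - [0,0,0]
    - [0,0,0]
    - [0,0,0]
  rot:
    - [0,0,0]
    - [0,0,0]
    - [0,0,0]
    - [0,0,0]
    - [0,0,0]

```text
t: 22.45
tool_pos: [0.5303, 0.1841, 0.1486]
tool_rot: [0.816, 0.578, -0.0, -0.0]
contact_force: [-0.5, -1.0, -0.8]
gripper_width: 0.516
gripper_force: 0.0
```

>>> move_arm:
  claw: [90,90,90,90,90]
  dp:
    - [0,0,0]
    - [0,0,0]
    - [0,0,15]
    - [0,0,40]
    - [0,0,80]
  rot:
    - [0,0,0]
    - [0,0,0]
    - [0,0,0]
    - [0,0,0]
    - [0,0,0]

```text
t: 22.95
tool_pos: [0.5291, 0.1838, 0.2279]
tool_rot: [0.816, 0.578, -0.002, -0.001]
contact_force: [0.9, 0.4, 0.3]
gripper_width: 0.9
gripper_force: 0.0
```

>>> move_arm:
  claw: [90,90,90,90,90]
  dp:
    - [-10,-30,25]
    - [-26,-84,30]
    - [-26,-84,30]
    - [-26,-84,30]
    - [-26,-84,30]
  rot:
    - [0,0,0]
    - [0,0,0]
    - [0,0,0]
    - [0,0,0]
    - [0,0,0]

```text
t: 23.45
tool_pos: [0.5045, 0.1005, 0.2585]
tool_rot: [0.816, 0.578, 0.0, -0.0]
contact_force: [0.2, 0.8, -0.2]
gripper_width: 0.901
gripper_force: 0.0
```

```bash
python3 s.py; python3 k.py; python3 - <<'E'
from h import *
a=grab('side')['pixels'][130:330,180:420,::-1]
cv2.imwrite('pics/end.png',cv2.resize(a,(720,600)))
E
```

```text
23.45 yaw 70.56 j [0.08  0.292 1.549 0.    1.301 0.42 ]
tool_pos [0.5045 0.1005 0.2585]
contact_force [ 0.2364  0.7569 -0.2208]
ft_torque [ 0.01   -0.0668  0.0145]
0.0 0.9007326834326953
[0.50452831 0.10054229 0.25846383] [[ 0.943 -0.318 -0.099]
 [-0.333 -0.9   -0.28 ]] 1021 ((531.1052856445312, 183.06736755371094), (64.7280044555664, 13.447687149047852), 70.41251373291016) [0.53119267 0.18366562 0.15374219]
1598 ((531.1820678710938, 183.05978393554688), (63.28217315673828, 62.449012756347656), 30.07411766052246)
bar top plane [ 0.28298239 -0.11222283  0.15374219]
hole [0.53091024 0.18290378] 0.017363098097183276 61
```

View pics/end.png

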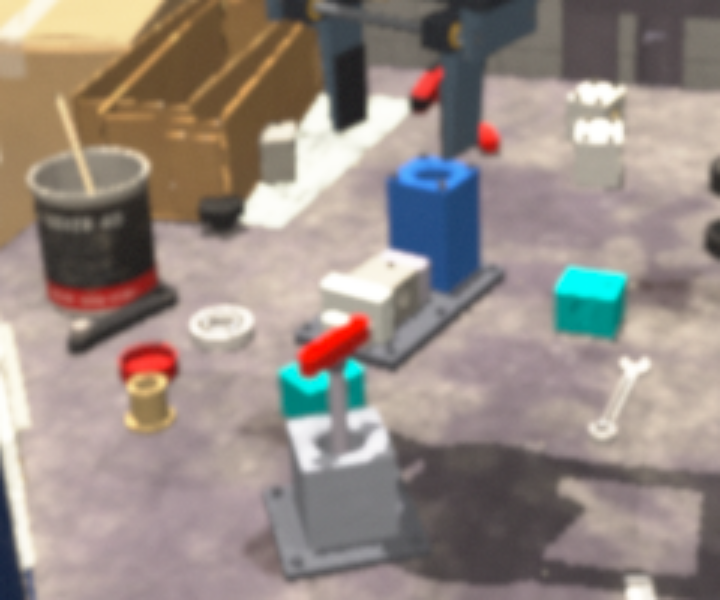

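The key stands upright and fully down in its stand (bar at (335,345), top at 0.153 m as at the start). The block is clamped and the bystanders are unmoved.

```bash
python3 -c "
from plant import bot
print(bot.sign_off())"
```

```text
the job is handed in; nothing more can be done
None
```

The block is clamped tight against the fixed stop and the T-key is back upright, fully down, in its stand. I handed the job in at about 23.5 s; the last moment reading while tightening was 0.41 N m, right at the stated overtightening limit of about 0.4.

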